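# Start the clamp knob's thread and clamp the blank

## Task

The wing knob of the blue hold-down clamp sits high on its collar because its thread has not caught. Turn it back (anticlockwise from above) until you notice it click down into the start of the thread, then turn it forward (clockwise) fully home against its stop, so that the foot clamps the brass blank where it lies. Leave the things lying about on the bench where they are and end with the hand clear of the clamp.

Things in the scene. Friction and masses are not known exactly. Their poses are not given: they have to be found in the camera images.
- clamp: blue hold-down clamp, bolted to the bench but standing elsewhere each time. Base plate 170 x 120 x 10 mm; a column at its +x end carries an arm, 64 mm wide, from x = -55 to +79 mm, 46 to 60 mm above the bench. Origin: centre of the plate's underside, on the bench; x runs from free end to column, z up. The upright knob axis is at x = -20 mm, y = 0.
- knob_hub (a point): on the knob's axis, on the top face of its black disc (60 mm diameter, skirt reaching 24 mm down over the brass collar); x along the wing, z up. Height above the bench: about 100 mm at first, thread not caught (wide brass band below the skirt); 92 mm when just clicked into the thread start; about 86.4 mm fully home (2 mm of band).
- wing_top (a point): centre of the top of the knob's red wing, on the axis, 26 mm above knob_hub. The wing is straight, 84 mm long along x, 10 mm thick, 26 mm high, centred; a black hub 28 mm in diameter and 10 mm high is at its foot. Push it round from the side near an end, or pinch it. The knob turns with 1 to 3 N at 30 mm from the axis. Weight and spring pull it down with 6 to 7 N; gripped hard it cannot drop.
- knob (a joint): turn of the knob in rad, positive backwards (anticlockwise from above); at 0 the wing's x axis is parallel to the clamp's x axis. From the thread start, turning forward (negative) screws the knob down 6 mm over 1.7 rad to a solid stop. Forward without having dropped it only turns idly, high on the collar, until it meets a solid block 2 to 5.3 rad on.
- collar_top (a point): on the knob's axis, at the top of the brass collar (52 mm outside diameter, 78 mm above the bench). The thread inside is hidden and has one start, at an angle that differs each time. Turned back, the knob stays high, then drops 8 mm into the start within 3.4 rad. The entry is 0.3 rad wide; for 0.45 rad beyond it the knob climbs stiffly out again, and then the next drop is a full turn on.
- foot: round rubber pressure foot, 26 mm diameter, under the arm on the knob's axis; it does not turn, moves up and down with the knob and is sprung (2.5 N/mm). Origin: centre of its underside. It is 1.5 mm above the blank when the thread has just clicked, and presses on it with 10 to 13 N when the knob is home.
- blank: loose brass blank, 24 x 110 x 6 mm, lying on the clamp's base plate across and under the foot; origin: centre of its underside, long along its y
- flux_jar: white screw-top jar, 38 mm diameter, 61 mm high, a bystander; origin: centre of its underside
- findings_dish: small round metal dish, 68 mm diameter, 19 mm high, a bystander; origin: centre of its underside
- spanner_1: steel open-ended spanner, 30 x 118 x 6 mm, a bystander; origin: centre of its underside
- pale_carton: pale blue carton, 66 x 95 x 38 mm, a bystander; origin: centre of its underside
- hex_key: black hex key, 29 x 88 x 6 mm, a bystander; origin: centre of its underside
Mind the look-alikes: they are no part of the job. There is more than one size of the clamp; the one meant has the size given above.

How it is judged (in metres and radians):
On the way, in this order (a step that is already met when the one before it is completed fails the run):
1. the knob has dropped into a thread start (z of knob_hub in the frame of clamp between 0.0895 and 0.0945 m), for 0.1 s.
2. the knob is turned home and the foot presses the blank (z of knob_hub in the frame of clamp below 0.0872 m and contact force between foot and blank above 7 N), for 0.2 s.
At the end, for the whole second after the job is handed in: the knob is screwed home (the top of its disc less than 87.2 mm above the bench, that is within about 0.3 rad of the stop) and at rest, the foot presses on the blank with more than 7 N, and the blank lies within 12 mm of where it began (all of step 2 and distance of blank from where it was at the start of the episode below 0.012 m and linear speed of blank below 0.01 m/s and velocity of joint knob between -0.1 and 0.1 rad/s); the robot touches nothing.
It fails at once if a bystander is moved more than 30 mm (distance of any of flux_jar, findings_dish, spanner_1, pale_carton, hex_key from where it was at the start of the episode above 0.03 m).
It also fails if it takes over 64 s, if anything falls off the work surface, if the arm or the gripper's body presses on something with over 40 N, if the wrist force passes 120 N, or if a joint passes its speed limit or range.

## Robot

A 6-joint arm with a two-finger parallel gripper is mounted at the origin on a cart in front of the work surface, level with it; the furniture and walls round the work are solid. World frame = base frame: x ahead of the robot, y to its left, z up, the work surface at z = 0. Lengths are in mm, angles in rad, forces in N, time in s.
With the tool pointing down it reaches from about 350 to 975 mm from the base axis. Payload 7.1 kg.
Tool frame: the origin (TCP) lies between the finger pads; the fingertips stand 8 mm ahead of it and the grasp point (between the pads) lies 11 mm behind it; x points along the fingers, y is the direction in which the jaws open and shut, and the axes are right-handed (so a half turn about x gives the same grasp; the last joint's range is limited). The gripper opens to 88 mm and grips with 3 to 60 N. Pads are 20 mm wide; open, the fingers measure 115 mm over their backs; the gripper's body (75 mm by 178 mm) begins 61 mm behind the grasp point.
Start: joints at [-1.261, 0.423, 1.63, -0, 1.089, -0.019], TCP at [201.834, -591.496, 230.675] pointing down, gripper open.
Joint ranges: [-3, 3], [-0.9, 2.11], [0.09, 2.58], [-1.31, 4.45], [0.11, 2.69], [-2.54, 2.54]. Speed limits (rad/s): [2.39, 2.39, 3.01, 3.14, 3.14, 3.14].

## Interface

Orientations are given as a rotation vector (axis times angle).
In Python, from workcell import ctrl gives the robot as it stands.
- The arm moves only by the tool apply_moves, never from a script. Its argument "increments" is a list of rows, each an object with "gripper": the opening in per cent of the stroke, from 0 (shut) to 100 (fully open); "delta_pos": the shift along the tool's x, y, z in cm, a list of three; "dr": the turn, a rotation vector about the tool's x, y, z in rad, a list of three. In form: [{"gripper": gripper, "delta_pos": [dx, dy, dz], "dr": [ax, ay, az]}, ...]. A call has exactly 5 rows; each row shifts and turns the commanded pose from where the row before left it, along the tool's axes as they then stand; what a row does not reach is not made up. A row lasts 1/12 s, in which the tool goes at most 41.7 mm and 7.16 degrees, less where a joint would pass 70% of its speed; a pose out of reach is approached as far as the arm can. A call with a gripper value outside its range is refused whole. The fingers move at their own pace and stop on an object; the grip force is fixed at half the most. Time passes only in rows, so rows that do not move let the fingers close, or fill a call up. It gives the time, the measured TCP pose, the force and the opening at its end, in the units of the state.
- ctrl.get_obs(): the state, without advancing time (a new reading comes with each control period).
- ctrl.get_image(name): name is "scene" or "side" or "wrist"; returns a dict with "img" (400x640x3 uint8, red, green, blue), "range_z" (400x640 float32, mm along the optical axis (not along the pixel's ray), 0 where there is no reading), "mtx" (3x3 intrinsics, pixels), "rvec" (rotation vector, rad) and "tvec" (3), from world to camera coordinates, as OpenCV has them. Camera axes: x right, y down, z forward; pixel columns grow to the right and rows downward; lengths in mm; the calibration is good to about 2 mm. The wrist camera is an equidistant fisheye: a pixel r from the principal point sees the ray r / f radians off the axis. A picture is of the moment at which its call begins.
- ctrl.close_job(): hands the job in, once; it reports no verdict.
The state is a dict: "t": time; "qpos": joint angles; "qvel": joint speeds; "joint_torque": joint torques, N m; "ee_pos": TCP position; "orientation": TCP orientation; "ft_force": force on the tool from outside, world axes, zero at the start; "moment": the same for the moment, N m; "width": finger opening in mm.
Only numpy, scipy, OpenCV 4.12 (cv2) and the standard library are available. Lean on these libraries where they do the work, as an engineer would, in place of code of your own. Each camera call takes 0.05 s, during which the arm holds its last target. There are 200 camera calls.

## Working session

There is one attempt and no reset: what is moved stays moved. The work goes in short steps, Python scripts to look and compute and a tool call to move; the robot and the scene stay as the last step left them, time stands still between calls to the robot, and variables do not carry over. Pictures are saved under pics/ and viewed, about 8 in all and at most 12, crops included, and the job is handed in when it is done.

Besides the shell and the picture viewer there is one more tool, called after "Call:" in YAML: its name, and indented under it one key for each argument. apply_moves: Moves the arm, as the interface text tells. Its arguments: {"type":"object","properties":{"increments":{"type":"array","items":{"type":"object","properties":{"gripper":{"type":"number"},"delta_pos":{"type":"array","items":{"type":"number"}},"dr":{"type":"array","items":{"type":"number"}}}}}},"required":["increments"]}

```bash
mkdir -p pics; cat > h.py <<'E'
from workcell import ctrl
import numpy as np, cv2
def snap(n,f):
    d=ctrl.get_image(n); np.savez('pics/'+f+'.npz',**d)
    cv2.imwrite('pics/'+f+'.png',d['img'][:,:,::-1]); return d
def load(f): return np.load('pics/'+f+'.npz')
def w2c(d): return cv2.Rodrigues(np.array(d['rvec'],float))[0],np.array(d['tvec'],float).ravel()
def cloud(d):
    R,t=w2c(d);K=d['mtx'];z=d['range_z'];v,u=np.indices(z.shape)
    P=np.stack([(u-K[0,2])/K[0,0]*z,(v-K[1,2])/K[1,1]*z,z],-1)
    return (P-t)@R, z>0
def proj(d,P):
    R,t=w2c(d);p=np.atleast_2d(P)@R.T+t;q=p@d['mtx'].T;return q[:,:2]/q[:,2:]
E
python3 - <<'E'
from h import *
a=snap('scene','s0');b=snap('side','d0')
cv2.imwrite('pics/both.png',np.vstack([a['img'],b['img']])[:,:,::-1][:, :])
for d in(a,b):
    R,t=w2c(d);print(-R.T@t,R[2],d['mtx'].tolist())
print(ctrl.get_obs())
E
```

```text
[-296.43042394  709.28104771 1247.02933369] [ 0.57610476 -0.33741208 -0.74448398] [[511.8418225339439, 0.0, 314.2138193501927], [0.0, 511.8418225339439, 203.3368077654144], [0.0, 0.0, 1.0]]
[ 574.03776614 -758.56515461  959.99806282] [ 0.01147609  0.75166364 -0.65944679] [[403.54251167246827, 0.0, 317.14352370282097], [0.0, 403.54251167246827, 195.79486853298607], [0.0, 0.0, 1.0]]
{'t': 0.1, 'qpos': array([-1.26098607e+00,  4.23717512e-01,  1.63060478e+00, -4.89135747e-05,
        1.08860792e+00, -1.90078946e-02]), 'qvel': array([-0.00118996, -0.00255838, -0.00211613, -0.00048802,  0.00079593,
        0.00089439]), 'joint_torque': array([-1.33898699e-03, -5.45615995e+01, -2.74322677e+01,  6.43461384e-02,
        1.87593367e-02, -4.82015814e-07]), 'ee_pos': array([ 201.68613604, -591.04710463,  230.01217406]), 'orientation': array([ 2.04367977,  0.34048901, -2.0441701 ]), 'ft_force': array([0.37757637, 0.77908295, 0.40557139]), 'moment': array([-0.02808111, -0.00283515, -0.03950965]), 'width': 87.5736597068258}
```

View pics/s0.png

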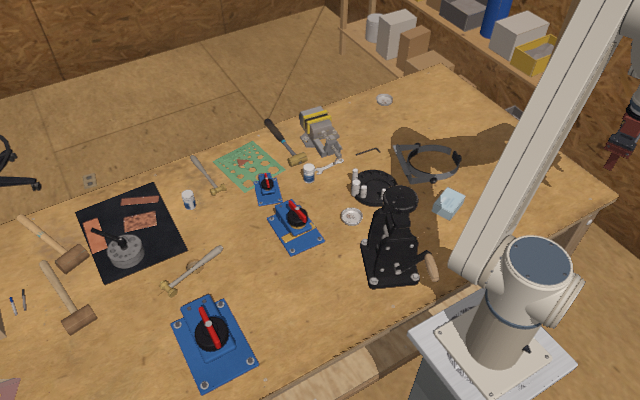

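View pics/d0.png

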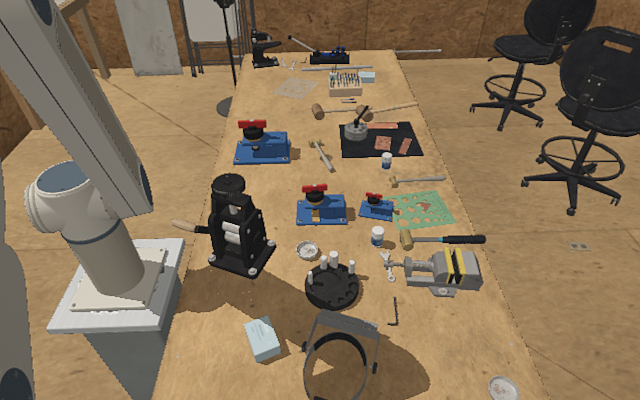

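The scene view shows three blue clamps, at (212,338), (296,225) and (267,187). The side view shows them at (262,145), (320,203) and (376,207). Only the middle one visibly has a brass blank. I'll check plate sizes with depth and look at a close crop.

```bash
python3 - <<'E'
from h import *
a=load('s0');b=load('d0')
for nm,d,cs in(('scene',a,[(212,338,55),(296,225,35),(267,187,20)]),('side',b,[(262,145,38),(322,203,32),(376,207,20)])):
    P,m=cloud(d);hsv=cv2.cvtColor(d['img'],cv2.COLOR_RGB2HSV)
    blue=(hsv[...,0]>98)&(hsv[...,0]<125)&(hsv[...,1]>120)&(hsv[...,2]>40)&m
    red=((hsv[...,0]<8)|(hsv[...,0]>172))&(hsv[...,1]>150)&(hsv[...,2]>60)&m
    for u,v,r in cs:
        w=np.zeros(m.shape,bool);w[v-r:v+r,u-r:u+r]=1
        q=P[blue&w];q=q[(q[:,2]<25)&(q[:,2]>2)]
        k=P[red&w];k=k[k[:,2]>np.percentile(k[:,2],90)-8]
        rc=cv2.minAreaRect(q[:,:2].astype(np.float32))
        rk=cv2.minAreaRect(k[:,:2].astype(np.float32))
        print(nm,(u,v),len(q),'plate',np.round(rc[0]),np.round(rc[1]),round(rc[2],1),'wing',np.round(rk[0],1),np.round(rk[1]),round(rk[2],1),'z',np.percentile(k[:,2],[10,50,90]).round(1))
c1=cv2.resize(a['img'][180:265,245:345],None,fx=6,fy=6,interpolation=cv2.INTER_CUBIC)
c2=cv2.resize(b['img'][170:240,280:400],None,fx=5,fy=5,interpolation=cv2.INTER_CUBIC)
cv2.imwrite('pics/c1.png',c1[:,:,::-1]);cv2.imwrite('pics/c2.png',c2[:,:,::-1])
E
```

```text
scene (212, 338) 2705 plate [372. 624.] [156. 226.] 89.7 wing [345.  624.1] [110.  13.] 0.0 z [150.2 153.5 156.6]
scene (296, 225) 962 plate [659. 252.] [120. 289.] 88.1 wing [580.4 254.5] [84. 12.] 6.4 z [119.2 122.  126.2]
scene (267, 187) 317 plate [790. 254.] [ 77. 114.] 72.4 wing [776.  257.6] [ 6. 54.] 74.6 z [72.8 76.3 81.1]
side (262, 145) 790 plate [372. 607.] [221. 142.] 0.1 wing [346.5 617.4] [ 17. 106.] 86.2 z [144.6 149.1 153.3]
side (322, 203) 604 plate [600. 243.] [112. 166.] 87.5 wing [580.2 247.9] [79. 14.] 3.7 z [115.6 119.5 123.7]
side (376, 207) 283 plate [790. 244.] [ 77. 111.] 71.1 wing [777.3 251.4] [ 8. 51.] 68.4 z [70.1 73.2 77.5]
```

View pics/c1.png

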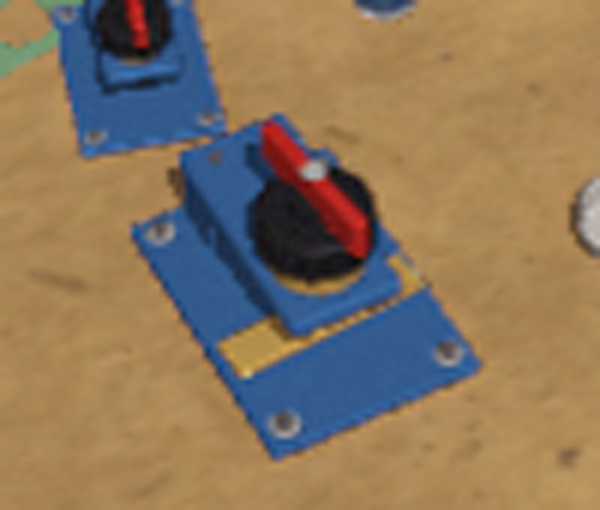

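View pics/c2.png

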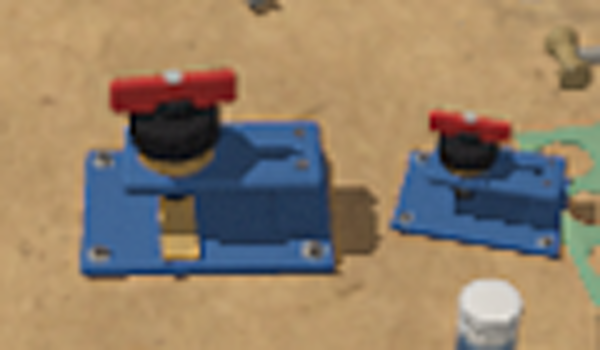

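The middle clamp at scene (296,225) / side (320,203) fits: its plate measures about 166x112 mm and the wing 84 mm, and the blank is on it. The other two plates are about 226x156 and 114x77. The wing cap is at scene (297.2,208.3) and side (314.6,185.2). Next I'll triangulate it and map tall obstacles.

```bash
cat >> h.py <<'E'
def tri(da,pa,db,pb):
    M=lambda d:d['mtx']@np.column_stack(w2c(d))
    X=cv2.triangulatePoints(M(da),M(db),np.array(pa,float).reshape(2,1),np.array(pb,float).reshape(2,1));return (X[:3]/X[3]).ravel()
E
python3 - <<'E'
from h import *
a=load('s0');b=load('d0')
S=lambda x,y:(245+x/6-.4,180+y/6-.4)
D=lambda x,y:(280+x/5-.4,170+y/5-.4)
C=tri(a,S(313,168),b,D(173,75))
e1=tri(a,S(267,124),b,D(235,70)); e2=tri(a,S(364,222),b,D(111,79)) # far/near top ends
print('cap',C.round(1),'ends',e1.round(1),e2.round(1),'mid',((e1+e2)/2).round(1),'ang',np.arctan2(*(e1-e2)[[1,0]]))
pl=[tri(a,S(480,364),b,D(86,272)),tri(a,S(278,458),b,D(86,153))]
print('plate near corners',[p.round(1) for p in pl])
# height map: 50mm cells, max of both views
H={}
for d in(a,b):
    P,m=cloud(d);Q=P[m];Q=Q[(Q[:,0]>150)&(Q[:,0]<850)&(Q[:,1]>-650)&(Q[:,1]<500)&(Q[:,2]<600)]
    ij=np.floor(Q[:,:2]/50).astype(int)
    for (i,j),z in zip(map(tuple,ij),Q[:,2]): H.setdefault((i,j),[]).append(z)
for i in range(16,2,-1): print(i*50,' '.join('%4d'%(np.percentile(H[(i,j)],98) if (i,j) in H else -1) for j in range(9,-13,-1)))
print('y from',450,'down by 50'); 
E
```

```text
cap [582.6 252.4 123.7] ends [622.2 257.1 121.4] [541.  248.4 124. ] mid [581.6 252.8 122.7] ang 0.10649713197859215
plate near corners [array([519.1, 194.5,   2.1]), array([518.4, 312.4,   3.5])]
800   58    4    4    7   43   64    7   26   31   27   65   49    3    4    4    4    3    4    8    5    6    5
750    4    4    4    5   79   73    4   63   61    8   72    4    5    6    5    3    3    4    5    4    7    5
700    3    5    3    5    9   11    3    4    4    4    3    4    3    3   48   34   29    4    4    5    6    4
650   15    4    4   12   62   60   10    4    4    7   62   25   23   50   49   29   28   29    5    5    6    7
600   22    4    4   13  122  113   10    3    4   67   64   23   24   50   42    3    3   28    5    5    7    6
550    4    4    4   17  124  123   12   13   17   62   61   60   23   49   33   27    3   34    6    4    5    5
500    4    3    3   13  119  118    9   15   16   15   18   20    1    3   28   28   28   27    5    4    4    3
450    3    3    3    3    3    3    3    4    6    1    1    2    3   37   40   38    3    4    4    2   -1   -1
400    3    3    4    3    3    3    3  152  235  183   18    3    3   41   41   40    3    3 -652 -650 -655   -1
350    3    4    3    3    3    4    6  292  294  291   89    3    3   37   36    2    2    2 -646 -650 -317    4
300    4    3    3    3    3    3   42  290  293  291   10    2    4    2    2    2    2    2    4    5    5    5
250    3    4    3    4    4    3   14  150  231  162    2    3    2    1    1    2    2    5    4    4  563  564
200    3    3    4    3    4    4    3    3  163  159    3    3  598    2    2    1    2    3  598  597  583  460
150    2    3    2    3    3    3    4    3  281  572  596  592  592  599    2    2    1  598  597  347  372  415
y from 450 down by 50
```

```bash
python3 - <<'E'
from h import *
o=ctrl.get_obs();R=cv2.Rodrigues(o['orientation'])[0];print(R.round(3));q=o['qpos']
psi=np.arctan2(R[1,2],R[0,2]);print('psi tool z',psi,'psi-q1',psi-q[0],'bearing',np.arctan2(o['ee_pos'][1],o['ee_pos'][0]),q)
w=snap('wrist','w0');Rw,t=w2c(w);C=-Rw.T@t;print('wrist cam in tool',(R.T@(C-o['ee_pos'])).round(1),(Rw[2]@R).round(2),w['mtx'][0])
E
```

```text
[[-0.     0.323 -0.946]
 [ 0.001 -0.946 -0.323]
 [-1.    -0.001  0.   ]]
psi tool z -2.8127517761912864 psi-q1 -1.5517657090695574 bearing -1.2419509406940956 [-1.26098607e+00  4.23717512e-01  1.63060478e+00 -4.89135747e-05
  1.08860792e+00 -1.90078946e-02]
wrist cam in tool [-154.7    0.2  -85. ] [0.95 0.   0.31] [309.70691629   0.         322.54881914]
```

Call:
apply_moves:
  increments:
    - {"gripper": 40, "delta_pos": [-2.4, -1.2, -2.0], "dr": [0, 0, 0]}
    - {"gripper": 40, "delta_pos": [-2.4, -1.2, -2.4], "dr": [0, 0, 0]}
    - {"gripper": 40, "delta_pos": [-2.4, -1.2, -2.4], "dr": [0, 0, 0]}
    - {"gripper": 40, "delta_pos": [-2.4, -1.2, -2.4], "dr": [0, 0, 0]}
    - {"gripper": 40, "delta_pos": [-2.4, -1.2, -2.4], "dr": [0, 0, 0]}

```text
t: 0.57
ee_pos: [292.7, -496.1, 351.5]
orientation: [2.044, 0.339, -2.044]
ft_force: [0.3, -1.2, -0.2]
width: 57.8
```

Call:
apply_moves:
  increments:
    - {"gripper": 40, "delta_pos": [-1, -1.7, -3], "dr": [0, 0, 0]}
    - {"gripper": 40, "delta_pos": [-1, -1.7, -3], "dr": [0, 0, 0]}
    - {"gripper": 40, "delta_pos": [-1, -1.7, -3], "dr": [0, 0, 0]}
    - {"gripper": 40, "delta_pos": [-1, -1.7, -3], "dr": [0, 0, 0]}
    - {"gripper": 40, "delta_pos": [-1, -1.7, -3], "dr": [0, 0, 0]}

```text
t: 0.98
ee_pos: [407.4, -366.8, 401.1]
orientation: [2.043, 0.339, -2.044]
ft_force: [0.5, 0.5, 0.1]
width: 35.5
```

Call:
apply_moves:
  increments:
    - {"gripper": 40, "delta_pos": [0, -1.7, -3], "dr": [0, 0, 0]}
    - {"gripper": 40, "delta_pos": [0, -1.7, -3], "dr": [0, 0, 0]}
    - {"gripper": 40, "delta_pos": [0, -1.7, -3], "dr": [0, 0, 0]}
    - {"gripper": 40, "delta_pos": [0, -1.7, -3], "dr": [0, 0, 0]}
    - {"gripper": 40, "delta_pos": [0, -1.7, -3], "dr": [0, 0, 0]}

```text
t: 1.4
ee_pos: [522.0, -237.9, 400.5]
orientation: [2.043, 0.339, -2.044]
ft_force: [0.7, -0.9, -0.2]
width: 35.2
```

Call:
apply_moves:
  increments:
    - {"gripper": 40, "delta_pos": [0, -2.92, -1.64], "dr": [0, 0, 0]}
    - {"gripper": 40, "delta_pos": [0, -2.92, -1.64], "dr": [0, 0, 0]}
    - {"gripper": 40, "delta_pos": [0, -2.92, -1.64], "dr": [0, 0, 0]}
    - {"gripper": 40, "delta_pos": [0, -2.92, -1.64], "dr": [0, 0, 0]}
    - {"gripper": 40, "delta_pos": [0, -2.92, -1.64], "dr": [0, 0, 0]}

```text
t: 1.82
ee_pos: [551.6, -73.2, 400.4]
orientation: [2.043, 0.339, -2.044]
ft_force: [0.4, -0.0, -1.6]
width: 35.2
```

Call:
apply_moves:
  increments:
    - {"gripper": 40, "delta_pos": [0, -2.92, -1.64], "dr": [0, 0, 0]}
    - {"gripper": 40, "delta_pos": [0, -2.92, -1.64], "dr": [0, 0, 0]}
    - {"gripper": 40, "delta_pos": [0, -2.92, -1.64], "dr": [0, 0, 0]}
    - {"gripper": 40, "delta_pos": [0, -2.92, -1.64], "dr": [0, 0, 0]}
    - {"gripper": 40, "delta_pos": [0, -2.92, -1.64], "dr": [0, 0, 0]}

```text
t: 2.23
ee_pos: [582.0, 91.5, 400.5]
orientation: [2.043, 0.339, -2.044]
ft_force: [0.7, -0.1, -0.6]
width: 35.1
```

Call:
apply_moves:
  increments:
    - {"gripper": 40, "delta_pos": [3, -2.92, -1.64], "dr": [0, 0, 0]}
    - {"gripper": 40, "delta_pos": [3, -2.92, -1.64], "dr": [0, 0, 0]}
    - {"gripper": 40, "delta_pos": [3, -2.92, -1.64], "dr": [0, 0, 0]}
    - {"gripper": 40, "delta_pos": [3, -2.92, -1.64], "dr": [0.11, 0, 0]}
    - {"gripper": 40, "delta_pos": [3, -2.92, -1.64], "dr": [0.11, 0, 0]}

```text
t: 2.65
ee_pos: [613.2, 243.2, 260.2]
orientation: [2.167, 0.113, -2.168]
ft_force: [-0.1, 0.2, 0.6]
width: 35.4
```

Call:
apply_moves:
  increments:
    - {"gripper": 40, "delta_pos": [2, 0, 0], "dr": [0, 0, 0]}
    - {"gripper": 40, "delta_pos": [1.5, 0, 0], "dr": [0, 0, 0]}
    - {"gripper": 40, "delta_pos": [0, 0, 0], "dr": [0, 0, 0]}
    - {"gripper": 40, "delta_pos": [0, 0, 0], "dr": [0, 0, 0]}
    - {"gripper": 40, "delta_pos": [0, 0, 0], "dr": [0, 0, 0]}

```text
t: 3.07
ee_pos: [614.3, 241.5, 227.7]
orientation: [2.167, 0.118, -2.165]
ft_force: [1.4, -0.4, -0.3]
width: 35.1
```

```bash
python3 - <<'E'
from h import *
w=snap('wrist','w1');o=ctrl.get_obs();R=cv2.Rodrigues(o['orientation'])[0]
print(o['ee_pos'],np.arctan2(R[1,2],R[0,2]),o['qpos'].round(2),o['ft_force'].round(1),w['range_z'][200,320])
E
```

```text
[614.56490194 241.5302426  228.26003576] -3.0332252337708003 [0.36 0.48 1.55 0.   1.11 1.82] [ 0.  -0.1 -0.5] 297.40613
```

View pics/w1.png

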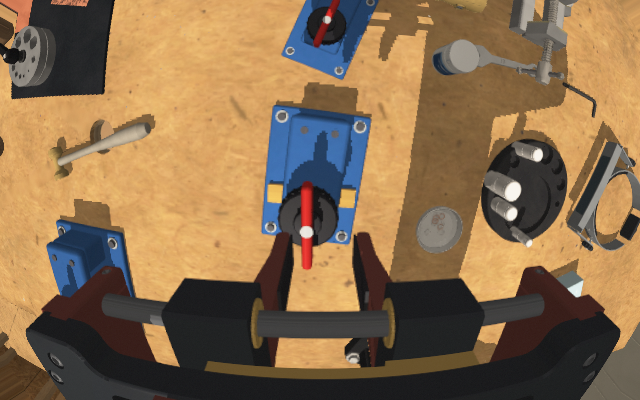

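The wrist picture shows the knob from above, with the cap at (306,232) and the wing running from (307,185) to (307,268). The fingers straddle it at (285–370, 240), with the column side up. I'll measure the wing with the wrist depth.

```bash
cat >> h.py <<'E'
def wcloud(d):
    R,t=w2c(d);K=d['mtx'];z=d['range_z'];v,u=np.indices(z.shape)
    x=(u-K[0,2])/K[0,0];y=(v-K[1,2])/K[1,1];r=np.hypot(x,y)+1e-9;k=np.tan(np.minimum(r,1.5))/r
    P=np.stack([x*k*z,y*k*z,z],-1); return (P-t)@R,(z>0)&(r<1.4)
def wing(d,wrist=True,c=(582,253),say=True):
    P,m=(wcloud if wrist else cloud)(d);hsv=cv2.cvtColor(d['img'],cv2.COLOR_RGB2HSV)
    red=((hsv[...,0]<6)|(hsv[...,0]>174))&(hsv[...,1]>190)&(hsv[...,2]>90)&m
    red&=(np.hypot(P[...,0]-c[0],P[...,1]-c[1])<50)&(P[...,2]>95)&(P[...,2]<140)
    k=P[red]; zt=np.percentile(k[:,2],90); k=k[k[:,2]>zt-5]
    rk=cv2.minAreaRect(k[:,:2].astype(np.float32)); v=np.linalg.svd(k[:,:2]-k[:,:2].mean(0),full_matrices=False)[2][0]
    return dict(n=len(k),c=np.round(rk[0],1),size=np.round(rk[1],1),ang=round(float(np.arctan(v[1]/v[0])),3),z=np.percentile(k[:,2],[20,50,80]).round(1))
def state():
    o=ctrl.get_obs();R=cv2.Rodrigues(o['orientation'])[0]
    return o,R,np.arctan2(R[1,2],R[0,2])
E
python3 - <<'E'
from h import *
print(wing(load('w1')));print(wing(load('s0'),0));print(wing(load('d0'),0))
o,R,psi=state();A=np.array([582,252.5]);th=.106
for A,th in(((582,252.5),.106),(tuple(wing(load('w1'))['c']),wing(load('w1'))['ang'])):
    T=np.array([A[0]+32*np.cos(th),A[1]+32*np.sin(th),116]);print(T,(R.T@(T-o['ee_pos'])).round(1),'dpsi',th-np.pi-psi)
E
```

```text
{'n': 703, 'c': array([583.1, 253.1]), 'size': array([81.8,  9.1]), 'ang': 0.101, 'z': array([124.1, 125. , 125.8])}
{'n': 55, 'c': array([578.3, 255.8]), 'size': array([80.5,  9.3]), 'ang': 0.095, 'z': array([120.6, 122.5, 124.5])}
{'n': 17, 'c': array([580. , 244.5]), 'size': array([71.9,  7.9]), 'ang': 0.076, 'z': array([115.1, 117.8, 120.6])}
[613.82039227 255.88565148 116.        ] [112.3 -14.3  -0.6] dpsi -0.0023674198189929108
[614.9369227  256.32650786 116.        ] [112.3 -14.6  -1.7] dpsi -0.007367419818992804
```

Call:
apply_moves:
  increments:
    - {"gripper": 40, "delta_pos": [2, -1.45, -0.1], "dr": [0, 0, 0]}
    - {"gripper": 40, "delta_pos": [2.5, 0, 0], "dr": [0, 0, 0]}
    - {"gripper": 40, "delta_pos": [2.5, 0, 0], "dr": [0, 0, 0]}
    - {"gripper": 40, "delta_pos": [2.2, 0, 0], "dr": [0, 0, 0]}
    - {"gripper": 40, "delta_pos": [2, 0, 0], "dr": [0, 0, 0]}

```text
t: 3.53
ee_pos: [614.0, 256.0, 115.2]
orientation: [2.168, 0.118, -2.164]
ft_force: [0.9, -0.7, -0.3]
width: 35.3
```

Call:
apply_moves:
  increments:
    - {"gripper": 23, "delta_pos": [0, 0, 0], "dr": [0, 0, 0]}
    - {"gripper": 23, "delta_pos": [0, 0, 0], "dr": [0, 0, 0]}
    - {"gripper": 23, "delta_pos": [0, 0, 0], "dr": [0, 0, 0]}
    - {"gripper": 23, "delta_pos": [0, 0, 0], "dr": [0, 0, 0]}
    - {"gripper": 23, "delta_pos": [0, 0, 0], "dr": [0, 0, 0]}

```text
t: 3.95
ee_pos: [614.3, 256.5, 116.7]
orientation: [2.169, 0.119, -2.163]
ft_force: [-0.7, -1.0, -0.8]
width: 20.3
```

```bash
cat >> h.py <<'E'
A=np.array([582.7,253.0])
def check(tag,see=True):
    o,R,psi=state();c=R.T@np.r_[A-o['ee_pos'][:2],0]
    print(tag,'t',o['t'],'z',o['ee_pos'][2].round(1),'axis in tool y,z',c[1:].round(1),'psi',round(psi,3),'q6',o['qpos'][5].round(2),'F',o['ft_force'].round(1),'M',o['moment'].round(2),'w',o['width'].round(1))
    if see:
        try: print(wing(snap('wrist',tag)))
        except Exception as e: print('wing',e)
E
python3 - <<'E'
from h import *
check('w2')
for n in('scene','side'): snap(n,n+'2')
for a in (.2,.25):
  c=np.array([0,0,32.]);print(c-cv2.Rodrigues(np.array([-a/5,0,0]))[0]@c)
E
```

```text
Traceback (most recent call last):
  File "h.py", line 34, in check
    print(tag,'t',o['t'],'z',o['ee_pos'][2].round(1),'axis in tool y,z',c[1:].round(1),'psi',round(psi,3),'q6',o['qpos'][5].round(2),'F',o['ft_force'].round(1),'M',o['moment'].round(2),'w',o['width'].round(1))
                                                                                                                                                                                             ^^^^^^^^^^^^^^^^
AttributeError: 'float' object has no attribute 'round'
```

```bash
sed -i "s/o\['width'\].round(1)/round(o['width'],1)/" h.py
python3 - <<'E'
from h import *
check('w2')
for a in (.2,.25):
  c=np.array([0,0,32.]);print(c-cv2.Rodrigues(np.array([-a/5,0,0]))[0]@c)
E
```

```text
w2 t 3.95 z 116.7 axis in tool y,z [ 0.  31.8] psi -3.033 q6 1.84 F [-0.7 -1.  -0.8] M [0.04 0.02 0.02] w 20.3
{'n': 1152, 'c': array([583.6, 252.8]), 'size': array([81.5,  9.3]), 'ang': 0.093, 'z': array([124. , 125.1, 125.8])}
[ 0.         -1.27965869  0.02559659]
[ 0.         -1.59933342  0.03999167]
```

View pics/w2.png

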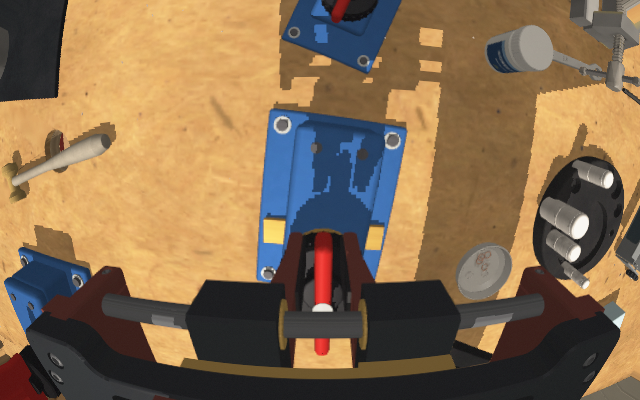

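The fingers straddle the wing cleanly: the wing is at (322,235–352), centred between the pads. The wrist depth gives top z = 125 (high) and angle 0.09. I'll turn back in small steps and check height each time.

Call:
apply_moves:
  increments:
    - {"gripper": 23, "delta_pos": [0, -0.19, 0.005], "dr": [-0.06, 0, 0]}
    - {"gripper": 23, "delta_pos": [0, -0.19, 0.005], "dr": [-0.06, 0, 0]}
    - {"gripper": 23, "delta_pos": [0, -0.19, 0.005], "dr": [-0.06, 0, 0]}
    - {"gripper": 23, "delta_pos": [0, -0.19, 0.005], "dr": [-0.06, 0, 0]}
    - {"gripper": 23, "delta_pos": [0, 0, 0], "dr": [0, 0, 0]}

```text
t: 4.42
ee_pos: [611.9, 263.5, 115.5]
orientation: [2.032, 0.36, -2.029]
ft_force: [0.5, 0.7, -0.1]
width: 20.2
```

```bash
python3 -c "
from h import *
check('a1')"
```

```text
a1 t 4.4167 z 115.5 axis in tool y,z [-0.1 31. ] psi -2.791 q6 1.61 F [ 0.5  0.7 -0.1] M [-0.04  0.01 -0.02] w 20.2
{'n': 1006, 'c': array([583.4, 253.4]), 'size': array([82.2, 10. ]), 'ang': 0.206, 'z': array([123.7, 124.8, 125.6])}
```

Call:
apply_moves:
  increments:
    - {"gripper": 23, "delta_pos": [0, -0.16, 0.0], "dr": [-0.05, 0, 0]}
    - {"gripper": 23, "delta_pos": [0, -0.16, 0.0], "dr": [-0.05, 0, 0]}
    - {"gripper": 23, "delta_pos": [0, -0.16, 0.0], "dr": [-0.05, 0, 0]}
    - {"gripper": 23, "delta_pos": [0, -0.16, 0.0], "dr": [-0.05, 0, 0]}
    - {"gripper": 23, "delta_pos": [0, 0, 0], "dr": [0, 0, 0]}

```text
t: 4.88
ee_pos: [609.0, 269.5, 115.0]
orientation: [1.912, 0.538, -1.911]
ft_force: [0.4, 0.7, -0.6]
width: 20.1
```

```bash
python3 -c "
from h import *
check('a2')"
```

```text
a2 t 4.8833 z 115.0 axis in tool y,z [ 0.3 31. ] psi -2.593 q6 1.42 F [ 0.4  0.7 -0.6] M [-0.04  0.01 -0.08] w 20.1
{'n': 1030, 'c': array([583.8, 254.1]), 'size': array([81.9, 10.1]), 'ang': 0.416, 'z': array([123.3, 124.5, 125.3])}
```

Call:
apply_moves:
  increments:
    - {"gripper": 23, "delta_pos": [0, -0.16, 0.0], "dr": [-0.05, 0, 0]}
    - {"gripper": 23, "delta_pos": [0, -0.16, 0.0], "dr": [-0.05, 0, 0]}
    - {"gripper": 23, "delta_pos": [0, -0.16, 0.0], "dr": [-0.05, 0, 0]}
    - {"gripper": 23, "delta_pos": [0, -0.16, 0.0], "dr": [-0.05, 0, 0]}
    - {"gripper": 23, "delta_pos": [0, 0, 0], "dr": [0, 0, 0]}

```text
t: 5.35
ee_pos: [605.3, 274.5, 115.1]
orientation: [1.785, 0.7, -1.784]
ft_force: [0.6, -1.0, -0.9]
width: 20.3
```

```bash
python3 -c "
from h import *
check('a3')"
```

```text
a3 t 5.35 z 115.1 axis in tool y,z [ 0.4 31.2] psi -2.394 q6 1.23 F [ 0.6 -1.  -0.9] M [-0.06 -0.09  0.03] w 20.3
{'n': 1090, 'c': array([582.9, 253.9]), 'size': array([83., 10.]), 'ang': 0.612, 'z': array([123.8, 125. , 125.8])}
```

Call:
apply_moves:
  increments:
    - {"gripper": 23, "delta_pos": [0, -0.155, 0.0], "dr": [-0.05, 0, 0]}
    - {"gripper": 23, "delta_pos": [0, -0.155, 0.0], "dr": [-0.05, 0, 0]}
    - {"gripper": 23, "delta_pos": [0, -0.155, 0.0], "dr": [-0.05, 0, 0]}
    - {"gripper": 23, "delta_pos": [0, -0.155, 0.0], "dr": [-0.05, 0, 0]}
    - {"gripper": 23, "delta_pos": [0, 0, 0], "dr": [0, 0, 0]}

```text
t: 5.82
ee_pos: [600.7, 278.8, 114.8]
orientation: [1.652, 0.847, -1.651]
ft_force: [0.8, 0.4, 0.6]
width: 20.2
```

```bash
python3 -c "
from h import *
check('a4')"
```

```text
a4 t 5.8167 z 114.8 axis in tool y,z [ 0.5 31.4] psi -2.194 q6 1.04 F [0.8 0.4 0.6] M [-0.03 -0.07  0.05] w 20.2
{'n': 1199, 'c': array([582.6, 254. ]), 'size': array([83., 10.]), 'ang': 0.809, 'z': array([124.1, 125.1, 125.9])}
```

Call:
apply_moves:
  increments:
    - {"gripper": 23, "delta_pos": [0, -0.155, 0.0], "dr": [-0.05, 0, 0]}
    - {"gripper": 23, "delta_pos": [0, -0.155, 0.0], "dr": [-0.05, 0, 0]}
    - {"gripper": 23, "delta_pos": [0, -0.155, 0.0], "dr": [-0.05, 0, 0]}
    - {"gripper": 23, "delta_pos": [0, -0.155, 0.0], "dr": [-0.05, 0, 0]}
    - {"gripper": 23, "delta_pos": [0, 0, 0], "dr": [0, 0, 0]}

```text
t: 6.28
ee_pos: [595.2, 282.1, 114.6]
orientation: [1.514, 0.979, -1.514]
ft_force: [0.0, 0.3, -0.1]
width: 20.4
```

```bash
python3 -c "
from h import *
check('a5')"
```

```text
a5 t 6.2833 z 114.6 axis in tool y,z [ 0.6 31.7] psi -1.994 q6 0.85 F [ 0.   0.3 -0.1] M [-0.01 -0.03 -0.  ] w 20.4
{'n': 1243, 'c': array([582.3, 254. ]), 'size': array([82.3, 10. ]), 'ang': 1.01, 'z': array([123.8, 125. , 125.7])}
```

Call:
apply_moves:
  increments:
    - {"gripper": 23, "delta_pos": [0, -0.155, 0.0], "dr": [-0.05, 0, 0]}
    - {"gripper": 23, "delta_pos": [0, -0.155, 0.0], "dr": [-0.05, 0, 0]}
    - {"gripper": 23, "delta_pos": [0, -0.155, 0.0], "dr": [-0.05, 0, 0]}
    - {"gripper": 23, "delta_pos": [0, -0.155, 0.0], "dr": [-0.05, 0, 0]}
    - {"gripper": 23, "delta_pos": [0, 0, 0], "dr": [0, 0, 0]}

```text
t: 6.75
ee_pos: [589.6, 284.1, 114.8]
orientation: [1.372, 1.095, -1.372]
ft_force: [0.3, -0.2, -0.9]
width: 20.2
```

```bash
python3 -c "
from h import *
check('a6')"
```

```text
a6 t 6.75 z 114.8 axis in tool y,z [ 0.2 31.8] psi -1.794 q6 0.65 F [ 0.3 -0.2 -0.9] M [-0.06 -0.08 -0.06] w 20.2
{'n': 1233, 'c': array([581.9, 254.1]), 'size': array([82.1, 10. ]), 'ang': 1.197, 'z': array([124.3, 125.3, 126. ])}
```

Call:
apply_moves:
  increments:
    - {"gripper": 23, "delta_pos": [0, -0.16, 0.0], "dr": [-0.05, 0, 0]}
    - {"gripper": 23, "delta_pos": [0, -0.16, 0.0], "dr": [-0.05, 0, 0]}
    - {"gripper": 23, "delta_pos": [0, -0.16, 0.0], "dr": [-0.05, 0, 0]}
    - {"gripper": 23, "delta_pos": [0, -0.16, 0.0], "dr": [-0.05, 0, 0]}
    - {"gripper": 23, "delta_pos": [0, 0, 0], "dr": [0, 0, 0]}

```text
t: 7.22
ee_pos: [583.3, 285.2, 114.8]
orientation: [1.227, 1.198, -1.226]
ft_force: [-0.5, 0.8, -0.2]
width: 20.0
```

```bash
python3 -c "
from h import *
check('a7')"
```

```text
a7 t 7.2167 z 114.8 axis in tool y,z [ 0.2 32.2] psi -1.594 q6 0.46 F [-0.5  0.8 -0.2] M [-0.04 -0.11 -0.05] w 20.0
{'n': 1228, 'c': array([581.7, 254.2]), 'size': array([82.1,  9.9]), 'ang': 1.398, 'z': array([124.3, 125.4, 126.1])}
```

Call:
apply_moves:
  increments:
    - {"gripper": 23, "delta_pos": [0, -0.16, 0.0], "dr": [-0.05, 0, 0]}
    - {"gripper": 23, "delta_pos": [0, -0.16, 0.0], "dr": [-0.05, 0, 0]}
    - {"gripper": 23, "delta_pos": [0, -0.16, 0.0], "dr": [-0.05, 0, 0]}
    - {"gripper": 23, "delta_pos": [0, -0.16, 0.0], "dr": [-0.05, 0, 0]}
    - {"gripper": 23, "delta_pos": [0, 0, 0], "dr": [0, 0, 0]}

```text
t: 7.68
ee_pos: [576.8, 284.9, 114.7]
orientation: [1.079, 1.288, -1.078]
ft_force: [0.1, 0.1, 1.4]
width: 20.1
```

```bash
python3 -c "
from h import *
check('a8')"
```

```text
a8 t 7.6833 z 114.7 axis in tool y,z [ 0.2 32.4] psi -1.394 q6 0.26 F [0.1 0.1 1.4] M [-0.07 -0.14  0.04] w 20.1
{'n': 1216, 'c': array([581.4, 254.1]), 'size': array([ 9.7, 82.1]), 'ang': -1.542, 'z': array([124.4, 125.3, 126. ])}
```

Call:
apply_moves:
  increments:
    - {"gripper": 23, "delta_pos": [0, -0.16, 0.0], "dr": [-0.05, 0, 0]}
    - {"gripper": 23, "delta_pos": [0, -0.16, 0.0], "dr": [-0.05, 0, 0]}
    - {"gripper": 23, "delta_pos": [0, -0.16, 0.0], "dr": [-0.05, 0, 0]}
    - {"gripper": 23, "delta_pos": [0, -0.16, 0.0], "dr": [-0.05, 0, 0]}
    - {"gripper": 23, "delta_pos": [0, 0, 0], "dr": [0, 0, 0]}

```text
t: 8.15
ee_pos: [570.4, 283.2, 114.7]
orientation: [0.928, 1.364, -0.928]
ft_force: [-0.4, 0.5, -0.2]
width: 20.1
```

```bash
python3 -c "
from h import *
check('a9')"
```

```text
a9 t 8.15 z 114.7 axis in tool y,z [ 0.3 32.6] psi -1.194 q6 0.07 F [-0.4  0.5 -0.2] M [ 0.04 -0.12 -0.  ] w 20.1
{'n': 1211, 'c': array([581.2, 254.6]), 'size': array([ 9.7, 82.8]), 'ang': -1.335, 'z': array([124.5, 125.5, 126.1])}
```

Call:
apply_moves:
  increments:
    - {"gripper": 23, "delta_pos": [0, -0.16, 0.01], "dr": [-0.05, 0, 0]}
    - {"gripper": 23, "delta_pos": [0, -0.16, 0.01], "dr": [-0.05, 0, 0]}
    - {"gripper": 23, "delta_pos": [0, -0.16, 0.01], "dr": [-0.05, 0, 0]}
    - {"gripper": 23, "delta_pos": [0, -0.16, 0.01], "dr": [-0.05, 0, 0]}
    - {"gripper": 23, "delta_pos": [0, 0, 0], "dr": [0, 0, 0]}

```text
t: 8.62
ee_pos: [565.0, 280.2, 114.7]
orientation: [0.775, 1.428, -0.775]
ft_force: [0.5, 1.9, -0.4]
width: 20.4
```

```bash
python3 -c "
from h import *
check('a10')"
```

```text
a10 t 8.6167 z 114.7 axis in tool y,z [ 0.  32.5] psi -0.994 q6 -0.14 F [ 0.5  1.9 -0.4] M [ 0.13 -0.2   0.01] w 20.4
{'n': 1203, 'c': array([581.2, 254. ]), 'size': array([ 9.7, 82. ]), 'ang': -1.143, 'z': array([124.6, 125.6, 126.3])}
```

Call:
apply_moves:
  increments:
    - {"gripper": 23, "delta_pos": [0, -0.165, 0.01], "dr": [-0.05, 0, 0]}
    - {"gripper": 23, "delta_pos": [0, -0.165, 0.01], "dr": [-0.05, 0, 0]}
    - {"gripper": 23, "delta_pos": [0, -0.165, 0.01], "dr": [-0.05, 0, 0]}
    - {"gripper": 23, "delta_pos": [0, -0.165, 0.01], "dr": [-0.05, 0, 0]}
    - {"gripper": 23, "delta_pos": [0, 0, 0], "dr": [0, 0, 0]}

```text
t: 9.08
ee_pos: [559.9, 275.9, 114.8]
orientation: [0.621, 1.481, -0.621]
ft_force: [-0.5, 1.3, 0.5]
width: 20.1
```

```bash
python3 -c "
from h import *
check('a11')"
```

```text
a11 t 9.0833 z 114.8 axis in tool y,z [ 0.2 32.3] psi -0.794 q6 -0.34 F [-0.5  1.3  0.5] M [ 0.11 -0.19 -0.01] w 20.1
{'n': 1197, 'c': array([580.7, 253.9]), 'size': array([ 9.9, 82.7]), 'ang': -0.933, 'z': array([124.6, 125.6, 126.3])}
```

Call:
apply_moves:
  increments:
    - {"gripper": 23, "delta_pos": [0, -0.165, 0.01], "dr": [-0.05, 0, 0]}
    - {"gripper": 23, "delta_pos": [0, -0.165, 0.01], "dr": [-0.05, 0, 0]}
    - {"gripper": 23, "delta_pos": [0, -0.165, 0.01], "dr": [-0.05, 0, 0]}
    - {"gripper": 23, "delta_pos": [0, -0.165, 0.01], "dr": [-0.05, 0, 0]}
    - {"gripper": 23, "delta_pos": [0, 0, 0], "dr": [0, 0, 0]}

```text
t: 9.55
ee_pos: [555.7, 270.3, 114.6]
orientation: [0.465, 1.521, -0.466]
ft_force: [-0.6, 0.4, 1.0]
width: 20.5
```

```bash
python3 -c "
from h import *
check('a12')"
```

```text
a12 t 9.55 z 114.6 axis in tool y,z [ 0.8 32.1] psi -0.594 q6 -0.54 F [-0.6  0.4  1. ] M [ 0.02 -0.11 -0.03] w 20.5
{'n': 1211, 'c': array([580.6, 253.5]), 'size': array([10.1, 82.1]), 'ang': -0.71, 'z': array([124.6, 125.6, 126.3])}
```

Call:
apply_moves:
  increments:
    - {"gripper": 23, "delta_pos": [0, -0.155, 0.01], "dr": [-0.05, 0, 0]}
    - {"gripper": 23, "delta_pos": [0, -0.155, 0.01], "dr": [-0.05, 0, 0]}
    - {"gripper": 23, "delta_pos": [0, -0.155, 0.01], "dr": [-0.05, 0, 0]}
    - {"gripper": 23, "delta_pos": [0, -0.155, 0.01], "dr": [-0.05, 0, 0]}
    - {"gripper": 23, "delta_pos": [0, 0, 0], "dr": [0, 0, 0]}

```text
t: 10.02
ee_pos: [552.9, 264.5, 114.5]
orientation: [0.309, 1.549, -0.31]
ft_force: [-0.0, -0.8, -0.3]
width: 20.6
```

```bash
python3 -c "
from h import *
check('a13')"
```

```text
a13 t 10.0167 z 114.5 axis in tool y,z [ 0.8 31.9] psi -0.394 q6 -0.75 F [-0.  -0.8 -0.3] M [ 0.05 -0.11 -0.03] w 20.6
{'n': 1232, 'c': array([580.3, 253.3]), 'size': array([10.2, 82.2]), 'ang': -0.501, 'z': array([124.3, 125.4, 126.1])}
```

Call:
apply_moves:
  increments:
    - {"gripper": 23, "delta_pos": [0, -0.155, 0.01], "dr": [-0.05, 0, 0]}
    - {"gripper": 23, "delta_pos": [0, -0.155, 0.01], "dr": [-0.05, 0, 0]}
    - {"gripper": 23, "delta_pos": [0, -0.155, 0.01], "dr": [-0.05, 0, 0]}
    - {"gripper": 23, "delta_pos": [0, -0.155, 0.01], "dr": [-0.05, 0, 0]}
    - {"gripper": 23, "delta_pos": [0, 0, 0], "dr": [0, 0, 0]}

```text
t: 10.48
ee_pos: [551.4, 258.5, 114.5]
orientation: [0.152, 1.566, -0.153]
ft_force: [0.1, 0.7, -0.1]
width: 20.1
```

```bash
python3 -c "
from h import *
check('a14')"
```

```text
a14 t 10.4833 z 114.5 axis in tool y,z [ 0.6 31.8] psi -0.194 q6 -0.96 F [ 0.1  0.7 -0.1] M [-0.01 -0.17  0.  ] w 20.1
{'n': 1047, 'c': array([580.5, 253.1]), 'size': array([10. , 82.1]), 'ang': -0.307, 'z': array([115.7, 116.8, 117.6])}
```

It clicked: wing top fell from 125.4 to 116.8 (8.6 mm). I'll pause, lower the fingers 7.5 mm and recheck.

Call:
apply_moves:
  increments:
    - {"gripper": 23, "delta_pos": [0.25, 0.05, 0], "dr": [0.02, 0, 0]}
    - {"gripper": 23, "delta_pos": [0.25, 0.05, 0], "dr": [0, 0, 0]}
    - {"gripper": 23, "delta_pos": [0.25, 0, 0], "dr": [0, 0, 0]}
    - {"gripper": 23, "delta_pos": [0, 0, 0], "dr": [0, 0, 0]}
    - {"gripper": 23, "delta_pos": [0, 0, 0], "dr": [0, 0, 0]}

```text
t: 10.95
ee_pos: [551.7, 259.7, 106.8]
orientation: [0.167, 1.565, -0.168]
ft_force: [-0.1, 0.4, 0.8]
width: 20.1
```

```bash
python3 -c "
from h import *
check('b0')"
```

```text
b0 t 10.95 z 106.8 axis in tool y,z [ 0.  31.7] psi -0.213 q6 -0.94 F [-0.1  0.4  0.8] M [ 0.   -0.14  0.04] w 20.1
{'n': 1226, 'c': array([580.9, 253.2]), 'size': array([10. , 82.4]), 'ang': -0.298, 'z': array([115.7, 116.9, 117.6])}
```

Stable in the thread start. Now forward (clockwise).

Call:
apply_moves:
  increments:
    - {"gripper": 23, "delta_pos": [0, 0.256, 0.01], "dr": [0.08, 0, 0]}
    - {"gripper": 23, "delta_pos": [0, 0.256, 0.01], "dr": [0.08, 0, 0]}
    - {"gripper": 23, "delta_pos": [0, 0.256, 0.01], "dr": [0.08, 0, 0]}
    - {"gripper": 23, "delta_pos": [0, 0.256, 0.01], "dr": [0.08, 0, 0]}
    - {"gripper": 23, "delta_pos": [0, 0.256, 0.01], "dr": [0.08, 0, 0]}

```text
t: 11.42
ee_pos: [556.3, 270.2, 106.9]
orientation: [0.48, 1.517, -0.485]
ft_force: [-0.7, -7.4, 0.9]
width: 20.6
```

```bash
python3 -c "
from h import *
check('b1')"
```

```text
b1 t 11.4167 z 106.9 axis in tool y,z [ 1.2 31.5] psi -0.616 q6 -0.52 F [-0.7 -7.4  0.9] M [-1.25  0.06  0.14] w 20.6
{'n': 1135, 'c': array([581. , 253.7]), 'size': array([ 9.4, 82.2]), 'ang': -0.465, 'z': array([115. , 116. , 116.7])}
```

Call:
apply_moves:
  increments:
    - {"gripper": 23, "delta_pos": [0, 0.256, 0.01], "dr": [0.08, 0, 0]}
    - {"gripper": 23, "delta_pos": [0, 0.256, 0.01], "dr": [0.08, 0, 0]}
    - {"gripper": 23, "delta_pos": [0, 0.256, 0.01], "dr": [0.08, 0, 0]}
    - {"gripper": 23, "delta_pos": [0, 0.256, 0.01], "dr": [0.08, 0, 0]}
    - {"gripper": 23, "delta_pos": [0, 0.256, 0.01], "dr": [0.08, 0, 0]}

```text
t: 11.88
ee_pos: [565.8, 279.8, 107.1]
orientation: [0.79, 1.423, -0.792]
ft_force: [-1.4, -1.7, 1.5]
width: 20.3
```

```bash
python3 -c "
from h import *
check('b2')"
```

```text
b2 t 11.8833 z 107.1 axis in tool y,z [ 0.2 31.7] psi -1.015 q6 -0.11 F [-1.4 -1.7  1.5] M [-0.4   0.14  0.02] w 20.3
{'n': 1119, 'c': array([581.4, 253.9]), 'size': array([ 9.5, 82.5]), 'ang': -0.903, 'z': array([114. , 115.1, 115.8])}
```

Call:
apply_moves:
  increments:
    - {"gripper": 23, "delta_pos": [0, 0.256, 0.01], "dr": [0.08, 0, 0]}
    - {"gripper": 23, "delta_pos": [0, 0.256, 0.01], "dr": [0.08, 0, 0]}
    - {"gripper": 23, "delta_pos": [0, 0.256, 0.01], "dr": [0.08, 0, 0]}
    - {"gripper": 23, "delta_pos": [0, 0.256, 0.01], "dr": [0.08, 0, 0]}
    - {"gripper": 23, "delta_pos": [0, 0.256, 0.01], "dr": [0.08, 0, 0]}

```text
t: 12.35
ee_pos: [577.9, 284.6, 107.0]
orientation: [1.092, 1.28, -1.093]
ft_force: [-0.2, -0.0, -0.5]
width: 20.2
```

Call:
apply_moves:
  increments:
    - {"gripper": 23, "delta_pos": [0, 0.256, 0.01], "dr": [0.08, 0, 0]}
    - {"gripper": 23, "delta_pos": [0, 0.256, 0.01], "dr": [0.08, 0, 0]}
    - {"gripper": 23, "delta_pos": [0, 0.256, 0.01], "dr": [0.08, 0, 0]}
    - {"gripper": 23, "delta_pos": [0, 0.256, 0.01], "dr": [0.08, 0, 0]}
    - {"gripper": 23, "delta_pos": [0, 0, 0], "dr": [0, 0, 0]}

```text
t: 12.77
ee_pos: [588.5, 284.6, 107.0]
orientation: [1.328, 1.128, -1.328]
ft_force: [0.0, 0.3, -0.8]
width: 20.0
```

```bash
python3 -c "
from h import *
check('b4')"
```

```text
b4 t 12.7667 z 107.0 axis in tool y,z [-0.6 32.1] psi -1.733 q6 0.59 F [ 0.   0.3 -0.8] M [-0.   -0.04  0.02] w 20.0
{'n': 1115, 'c': array([582.2, 253.9]), 'size': array([82.9,  9.7]), 'ang': 1.494, 'z': array([112.5, 113.6, 114.3])}
```

Call:
apply_moves:
  increments:
    - {"gripper": 23, "delta_pos": [0, 0.192, 0.01], "dr": [0.06, 0, 0]}
    - {"gripper": 23, "delta_pos": [0, 0.192, 0.01], "dr": [0.06, 0, 0]}
    - {"gripper": 23, "delta_pos": [0, 0.192, 0.01], "dr": [0.06, 0, 0]}
    - {"gripper": 23, "delta_pos": [0, 0.192, 0.01], "dr": [0.06, 0, 0]}
    - {"gripper": 23, "delta_pos": [0, 0, 0], "dr": [0, 0, 0]}

```text
t: 13.23
ee_pos: [595.3, 282.3, 106.9]
orientation: [1.497, 0.993, -1.498]
ft_force: [-0.5, 0.4, -1.4]
width: 20.4
```

```bash
python3 -c "
from h import *
check('b5')"
```

```text
b5 t 13.2333 z 106.9 axis in tool y,z [-0.2 31.9] psi -1.971 q6 0.82 F [-0.5  0.4 -1.4] M [-0.    0.12 -0.03] w 20.4
{'n': 1131, 'c': array([582.5, 254.2]), 'size': array([82.4,  9.9]), 'ang': 1.269, 'z': array([111.8, 113. , 113.7])}
```

Call:
apply_moves:
  increments:
    - {"gripper": 23, "delta_pos": [0, 0.16, 0.0], "dr": [0.05, 0, 0]}
    - {"gripper": 23, "delta_pos": [0, 0.16, 0.0], "dr": [0.05, 0, 0]}
    - {"gripper": 23, "delta_pos": [0, 0.16, 0.0], "dr": [0.05, 0, 0]}
    - {"gripper": 23, "delta_pos": [0, 0.16, 0.0], "dr": [0.05, 0, 0]}
    - {"gripper": 23, "delta_pos": [0, 0, 0], "dr": [0, 0, 0]}

```text
t: 13.7
ee_pos: [600.8, 279.3, 106.8]
orientation: [1.635, 0.863, -1.637]
ft_force: [-0.6, 0.1, -1.2]
width: 20.2
```

```bash
python3 -c "
from h import *
check('b6')"
```

```text
b6 t 13.7 z 106.8 axis in tool y,z [-0.1 31.9] psi -2.171 q6 1.02 F [-0.6  0.1 -1.2] M [0.03 0.28 0.01] w 20.2
{'n': 1115, 'c': array([582.4, 253.7]), 'size': array([83.4, 10. ]), 'ang': 1.074, 'z': array([111.3, 112.5, 113.2])}
```

Call:
apply_moves:
  increments:
    - {"gripper": 23, "delta_pos": [0, 0.16, 0.0], "dr": [0.05, 0, 0]}
    - {"gripper": 23, "delta_pos": [0, 0.16, 0.0], "dr": [0.05, 0, 0]}
    - {"gripper": 23, "delta_pos": [0, 0.16, 0.0], "dr": [0.05, 0, 0]}
    - {"gripper": 23, "delta_pos": [0, 0, 0.0], "dr": [0, 0, 0]}
    - {"gripper": 23, "delta_pos": [0, 0, 0], "dr": [0, 0, 0]}

```text
t: 14.17
ee_pos: [602.0, 277.6, 106.8]
orientation: [1.731, 0.76, -1.741]
ft_force: [-10.7, 6.0, 3.5]
width: 20.3
```

```bash
python3 -c "
from h import *
check('b7')"
```

```text
b7 t 14.1667 z 106.8 axis in tool y,z [ 2.6 31.2] psi -2.319 q6 1.16 F [-10.7   6.    3.5] M [1.09 2.03 0.09] w 20.3
{'n': 1079, 'c': array([582.7, 253.5]), 'size': array([83.2, 10.2]), 'ang': 1.006, 'z': array([111.3, 112.4, 113.2])}
```

Solid stop felt: 12 N at the wing, and the wing stalled at 1.006 rad, top at 112.4. Backing off to the centre of the slack, then up and clear.

Call:
apply_moves:
  increments:
    - {"gripper": 23, "delta_pos": [0, -0.16, 0.0], "dr": [-0.05, 0, 0]}
    - {"gripper": 23, "delta_pos": [0, -0.16, 0.0], "dr": [-0.05, 0, 0]}
    - {"gripper": 23, "delta_pos": [0, -0.16, 0.0], "dr": [-0.05, 0, 0]}
    - {"gripper": 30, "delta_pos": [0, 0, 0], "dr": [0, 0, 0]}
    - {"gripper": 35, "delta_pos": [0, 0, 0], "dr": [0, 0, 0]}

```text
t: 14.63
ee_pos: [602.0, 279.8, 107.6]
orientation: [1.638, 0.862, -1.635]
ft_force: [-0.3, -0.8, 0.4]
width: 29.0
```

```bash
python3 -c "
from h import *
check('b8')"
```

```text
b8 t 14.6333 z 107.6 axis in tool y,z [-0.8 33.1] psi -2.172 q6 1.02 F [-0.3 -0.8  0.4] M [-0.03 -0.01 -0.03] w 29.0
{'n': 1115, 'c': array([582.9, 254.2]), 'size': array([81.8, 10.3]), 'ang': 1.074, 'z': array([111.3, 112.4, 113.1])}
```

Call:
apply_moves:
  increments:
    - {"gripper": 35, "delta_pos": [-1, 0, 0], "dr": [0, 0, 0]}
    - {"gripper": 35, "delta_pos": [-2, 0, 0], "dr": [0, 0, 0]}
    - {"gripper": 35, "delta_pos": [-3, 0, 0], "dr": [0, 0, 0]}
    - {"gripper": 35, "delta_pos": [-3, 0, 0], "dr": [0, 0, 0]}
    - {"gripper": 35, "delta_pos": [-3, 0, 0], "dr": [0, 0, 0]}

```text
t: 15.1
ee_pos: [601.6, 279.4, 229.2]
orientation: [1.638, 0.861, -1.637]
ft_force: [1.1, -0.1, 0.0]
width: 30.5
```

Call:
apply_moves:
  increments:
    - {"gripper": 35, "delta_pos": [-1, 0, 0], "dr": [0, 0, 0]}
    - {"gripper": 35, "delta_pos": [0, 0, 0], "dr": [0, 0, 0]}
    - {"gripper": 35, "delta_pos": [0, 0, 0], "dr": [0, 0, 0]}
    - {"gripper": 35, "delta_pos": [0, 0, 0], "dr": [0, 0, 0]}
    - {"gripper": 35, "delta_pos": [0, 0, 0], "dr": [0, 0, 0]}

```text
t: 15.52
ee_pos: [600.5, 279.1, 235.0]
orientation: [1.634, 0.862, -1.641]
ft_force: [0.7, 0.1, 0.3]
width: 31.0
```

```bash
python3 - <<'E'
from h import *
check('e1');d=snap('side','d9')
c2=cv2.resize(d['img'][150:260,250:420],None,fx=4,fy=4,interpolation=cv2.INTER_CUBIC)
cv2.imwrite('pics/e2.png',c2[:,:,::-1])
E
```

```text
e1 t 15.5167 z 235.0 axis in tool y,z [ 0.1 31.6] psi -2.173 q6 1.02 F [0.7 0.1 0.3] M [ 0.01 -0.02 -0.01] w 31.0
{'n': 565, 'c': array([582.8, 254.2]), 'size': array([80.7,  9.8]), 'ang': 1.072, 'z': array([111.4, 112.4, 113.2])}
```

View pics/e2.png

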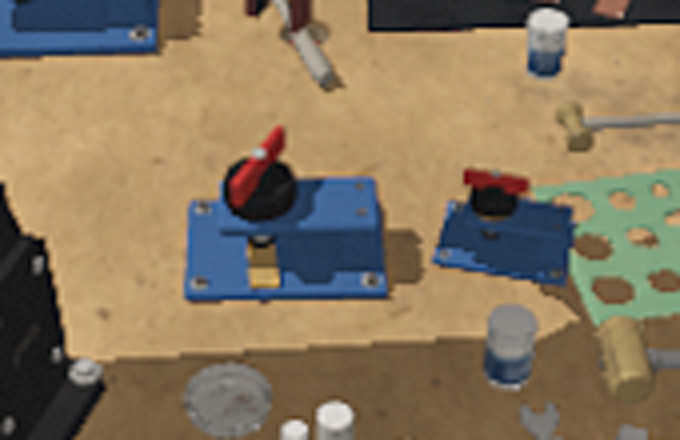

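View pics/e1.png

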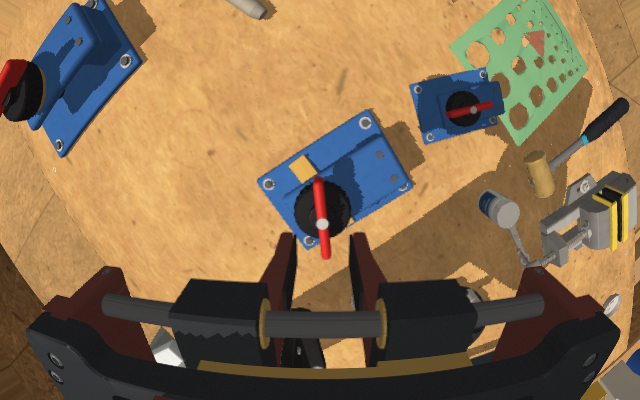

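Side view: the knob is seated low on the arm with the wing at about (258,165), and the blank is under the foot at (264,265). Wrist view: the hand is clear and the cap is at (322,224). Before handing in I'll check the hub height against known surfaces, plus the blank and bystander positions.

```bash
python3 - <<'E'
from h import *
for f in('w1','e1'):
    d=load(f);P,m=wcloud(d);hsv=cv2.cvtColor(d['img'],cv2.COLOR_RGB2HSV)
    blue=(hsv[...,0]>98)&(hsv[...,0]<125)&(hsv[...,1]>120)&m
    arm=P[blue&(abs(P[...,0]-635)<20)&(abs(P[...,1]-253)<25)&(P[...,2]>40)]
    r=np.hypot(P[...,0]-582.7,P[...,1]-253.3);blk=(hsv[...,2]<60)&m&(r<28)&(r>16)&(P[...,2]>75)&(P[...,2]<110)
    bench=P[m&(abs(P[...,0]-600)<80)&(abs(P[...,1]-253)>85)&(abs(P[...,1]-253)<110)&(abs(P[...,2])<12)]
    br=(hsv[...,0]>15)&(hsv[...,0]<30)&(hsv[...,1]>110)&(hsv[...,2]>120)&m&(abs(P[...,0]-582)<25)&(abs(P[...,1]-253)<60)&(P[...,2]>11)&(P[...,2]<25)
    red=wing(d)['z'][1]
    print(f,'arm top',np.median(arm[:,2]).round(1),'disc',np.median(P[blk][:,2]).round(1),blk.sum(),'bench',np.median(bench[:,2]).round(1),'wing',red,'blank x',P[br][:,0].min().round(1),P[br][:,0].max().round(1),'y',P[br][:,1].min().round(1),P[br][:,1].max().round(1))
a,b=load('d0')['img'].astype(int),load('d9')['img'].astype(int)
x=(abs(a-b).sum(2)>90).astype(np.uint8);n,l,s,c=cv2.connectedComponentsWithStats(x);print([tuple(q[:4]) for q in s[1:] if q[4]>40])
E
```

```text
w1 arm top 60.6 disc 99.7 260 bench 0.6 wing 125.0 blank x 568.2 594.8 y 197.8 306.9
e1 arm top 60.7 disc 87.2 1134 bench 0.7 wing 112.4 blank x 567.4 594.7 y 198.3 307.5
[(np.int32(0), np.int32(0), np.int32(154), np.int32(219)), (np.int32(167), np.int32(0), np.int32(58), np.int32(41)), (np.int32(213), np.int32(0), np.int32(132), np.int32(89)), (np.int32(89), np.int32(19), np.int32(41), np.int32(57)), (np.int32(103), np.int32(21), np.int32(14), np.int32(10)), (np.int32(95), np.int32(75), np.int32(14), np.int32(21)), (np.int32(289), np.int32(78), np.int32(61), np.int32(81)), (np.int32(72), np.int32(157), np.int32(24), np.int32(22)), (np.int32(0), np.int32(158), np.int32(13), np.int32(93)), (np.int32(29), np.int32(182), np.int32(5), np.int32(30)), (np.int32(318), np.int32(182), np.int32(10), np.int32(12)), (np.int32(302), np.int32(184), np.int32(22), np.int32(22)), (np.int32(93), np.int32(190), np.int32(9), np.int32(12)), (np.int32(34), np.int32(192), np.int32(10), np.int32(16)), (np.int32(46), np.int32(195), np.int32(44), np.int32(27)), (np.int32(325), np.int32(198), np.int32(15), np.int32(9)), (np.int32(359), np.int32(200), np.int32(33), np.int32(20)), (np.int32(378), np.int32(201), np.int32(15), np.int32(8)), (np.int32(33), np.int32(205), np.int32(73), np.int32(39)), (np.int32(398), np.int32(219), np.int32(11), np.int32(7)), (np.int32(218), np.int32(220), np.int32(225), np.int32(180)), (np.int32(410), np.int32(224), np.int32(49), np.int32(13)), (np.int32(187), np.int32(244), np.int32(27), np.int32(26)), (np.int32(150), np.int32(247), np.int32(16), np.int32(16)), (np.int32(164), np.int32(247), np.int32(17), np.int32(20)), (np.int32(0), np.int32(252), np.int32(36), np.int32(148)), (np.int32(149), np.int32(305), np.int32(14), np.int32(11)), (np.int32(172), np.int32(304), np.int32(53), np.int32(20)), (np.int32(366), np.int32(341), np.int32(65), np.int32(59))]
```

Disc top is 87.2 with the view reading 0.65 high (bench 0.7, arm 60.7), so about 86.5 mm, which is home. The blank is unmoved to within 1 mm. Handing in.

```bash
python3 -c "
from h import *
check('f1');print(ctrl.close_job())"
```

```text
f1 t 15.6167 z 235.3 axis in tool y,z [-0.  31.9] psi -2.173 q6 1.02 F [0.2 0.1 0. ] M [-0.05 -0.06  0.01] w 30.6
{'n': 570, 'c': array([582.4, 253.6]), 'size': array([82.5,  9.9]), 'ang': 1.075, 'z': array([111.3, 112.4, 113.2])}
the job is handed in; nothing more can be done
None
```

I picked the middle of the three blue clamps by its plate size and blank. With the fingers straddling the wing, I turned the knob back about 2.7 rad in 0.2 rad steps until its top dropped 8.6 mm into the thread. I then turned it forward about 1.8 rad to a solid stop, felt as about 12 N at the wing, backed off and lifted the hand clear at 15.6 s.

**Last checks:**
- **Knob height:** the disc top read 87.2 mm. That view also read the bench and the clamp arm about 0.65 mm high, so I take it as about 86.5 mm. That is home, under the 87.2 mm limit. The wing top gave a total fall of 12.6 to 13.0 mm against 13.6 mm expected, which I put down to depth noise.
- **Knob at rest:** it sprang back about 0.07 rad after I let go, which is within the allowance. Its angle held at 1.07 rad afterwards.
- **Blank:** it measured within 1 mm of where it began.
- **Hand:** it is clear of the clamp, with the tool force near zero.
- **Bystanders:** nothing was touched on the way. I only compared pictures, and a rough image difference was swamped by shadows and the arm, so it settled nothing.
- **Foot force:** I could not measure it directly and infer it from the knob being at its stop.

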